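# Hang the washed tube baskets in the drying station and start the blower

## Task

Hang both tube baskets by their handles under the warm-air duct of the drying station, the deep basket on the higher hook and the shallow one on the lower hook, so that they hang freely. Only when both are hanging, switch the blower on by throwing its toggle lever all the way over to the far side. Leave the tube rack and the cardboard box as they stand.

Things in the scene. Friction and masses are not known exactly. Their poses are not given: they have to be found in the camera images.
- station: Fixed drying station: drip tray (x -40 to 100, y -200 to 200, 14 mm high), 20 mm posts at x 75, y -195 and 195, and a white duct over x 5 to 85, y -215 to 215 mm, z 360 to 415. Origin on the bench; +x away from the robot. Hooks at y -95 and 95, seats at x 0, 5 mm before the duct: a vertical tool there would hit the duct, so come leaning, from the robot's side.
- hook_high: Higher of the two hooks, fixed, left or right in the station. Origin on the bench below its seat. A round rod, diameter 10 mm, drops from the duct at x 70 mm and bends into the arm, which runs to -x, towards the robot. Its top is flat from x -15 to 15 mm (seat), rises 8 mm towards the rod; the upturned tip ends at x -35 mm, 20 mm above the seat.
- hook_high_seat (a point): Seat of the higher hook: middle of the flat upper side of its arm, 240 mm above the bench. Axes as hook_high.
- hook_low: The lower of the two hooks, same shape as the higher one. Origin on the bench below its seat.
- hook_low_seat (a point): Seat of the lower hook: middle of the flat upper side of its arm, 165 mm above the bench. Axes as hook_low.
- deep_basket: Deep open steel basket 110 (x) x 46 (y) x 100 mm, 0.22 to 0.45 kg. Rigid bow handle at mid-length: two upright straps 14 mm wide (x), 4 thick, 54 mm over their outsides (y), 46 inside, and a level top strap, its top 175 mm above the underside. Origin: centre of underside. The hook arm enters the bow along x; pinch the bow across both straps, the arm then passes between the fingers.
- deep_basket_handle (a point): Middle of the underside of the level top strap of the deep basket's handle, 171 mm above the basket's underside.
- shallow_basket: Shallow open steel basket, 110 (x) x 46 (y) x 45 mm (z), 0.16 to 0.34 kg, with the same kind of bow handle (54 mm over its straps), top 120 mm above the underside. Origin: centre of the underside.
- shallow_basket_handle (a point): Middle of the underside of the level top strap of the shallow basket's handle, 116 mm above the basket's underside.
- blower_base: Grey switch block 70 (x) x 50 (y) x 25 mm, fixed on the bench to the left or the right of the station. Origin: centre of the underside. The lever's hinge axis is along y, 22 mm above the origin.
- blower (a joint): Angle of the blower's toggle lever: near 0 = off, leaning 29 degrees towards the robot (-x of the block); 1.0 rad = on, against its stop, leaning 29 degrees away (+x). It stays where it is left and moves with about 1 N at its tip.
- blower_tip (a point): Centre of the black ball (26 mm diameter) at the end of the lever, 80 mm from the hinge.
- tube_rack: Bystander: black rack 70 x 100 mm with capped tubes, 96 mm high, on the other side of the station from the switch. Origin: centre of the underside.
- cap_box: Bystander: cardboard box 70 x 90 x 45 mm, between the baskets. Origin: centre of the underside.

How it is judged:
By the outcome, as a careful person would: the job done as asked, in the order asked, and still so for the second after the job is handed in, with the robot touching nothing.
It also fails if it takes over 72 s, if anything falls off the work surface, if the arm or the gripper's body presses on something with over 40 N, if the wrist force passes 120 N, or if a joint passes its speed limit or range.

## Robot

A 7-joint arm with a two-finger parallel gripper is mounted at the origin on the work surface. World frame = base frame: x ahead of the robot, y to its left, z up, the work surface at z = 0. Lengths are in mm, angles in rad, forces in N, time in s.
With the tool pointing down it reaches from about 400 to 875 mm from the base axis. Payload 4.4 kg.
Tool frame: the origin (TCP) lies at the very end of the fingers, on their centre line; the grasp point (between the pads) lies 19 mm behind it; z points along the fingers, y is the line along which they close (so a half turn about z gives the same grasp; the last joint's range is limited). The gripper opens to 85 mm and grips with 20 to 120 N. Pads are 22 mm wide; open, the fingers measure 114 mm over their backs; the gripper's body (76 mm by 85 mm) begins 54 mm behind the grasp point. The pads swing forward as they close: fully open they stand 13 mm farther back than shut.
Start: joints at [-1.356, 0.628, 0.038, 1.517, -0.027, 0.996, -0.02], TCP at [180.106, 624.563, 231.313] pointing down, gripper open.
Joint ranges: [-3.06, 3.06], [-0.37, 2.12], [-1.25, 1.32], [0.18, 2.47], [-1.1, 4.24], [0.23, 1.98], [-2.94, 2.94]. Speed limits (rad/s): [2.57, 2.57, 3.14, 3.14, 3.14, 3.14, 3.14].

## Interface

Orientations are given as [roll, pitch, yaw] about the fixed x, y, z axes, in that order (R = Rz(yaw) Ry(pitch) Rx(roll)).
In Python, from cell import monitor, viewer, workorder gives the robot as it stands.
- The arm moves only by the tool arm_command, never from a script. Its argument "series" is one flat list of numbers, 5 for each row, row after row: the opening in per cent of the stroke, from 0 (shut) to 100 (fully open), then the shift along the tool's x, y, z in cm, then the turn about the tool's z in degrees. In form: [claw, x, y, z, roll, claw, x, y, z, roll, ...]. A call has exactly 5 rows; each row is the pose to reach, as a shift and turn from the pose commanded when the call began, along the tool's axes at that moment; what a row does not reach only later rows make up. A row lasts 1/12 s, in which the tool goes at most 41.7 mm and 7.16 degrees, less where a joint would pass 70% of its speed; a pose out of reach is approached as far as the arm can. A call with a gripper value outside its range is refused whole. The fingers move at their own pace and stop on an object; the grip force is fixed at half the most. Time passes only in rows, so rows that repeat a pose let the fingers close, or fill a call up. It gives the time, the measured TCP pose, the force, the opening and the grip force at its end, in the units of the state.
- monitor.read_state(): the state, without advancing time (a new reading comes with each control period).
- viewer.get_image(name): name is "scene" or "top"; returns (picture, depth): 420x560x3 uint8, red, green, blue; 420x560 float32, mm along the optical axis (not along the pixel's ray), 0 where there is no reading.
- viewer.camera_model(name): a dict with "mtx" (3x3 intrinsics, pixels), "R" (3x3) and "t" (3): a world point X has camera coordinates R X + t. Camera axes: x right, y down, z forward; pixel columns grow to the right and rows downward; lengths in mm; the calibration is good to about 2 mm. A picture is of the moment at which its call begins. camera_model takes no time and is no camera call.
- workorder.finish_job(): hands the job in; it is judged then, once.
The state is a dict: "clock": time; "qpos": joint angles; "qd": joint speeds; "tau": joint torques, N m; "eef_pos": TCP position; "tool_rot": TCP orientation; "force": force on the tool from outside, world axes, zero at the start; "torque": the same for the moment, N m; "width": finger opening in mm; "gripper_force": force on a finger pad.
Only numpy, scipy, OpenCV 4.12 (cv2) and the standard library are available. Lean on these libraries where they do the work, as an engineer would, in place of code of your own. Each camera call takes 0.05 s, during which the arm holds its last target. There are 200 camera calls.

## Working session

There is one attempt and no reset: what is moved stays moved. The work goes in short steps, Python scripts to look and compute and a tool call to move; the robot and the scene stay as the last step left them, time stands still between calls to the robot, and variables do not carry over. Pictures are saved under pics/ and viewed, at most 10 in all, crops included, and the job is handed in when it is done.

Besides the shell and the picture viewer there is one more tool, called after ">>>" by a JSON object that holds its "api" and its "payload". arm_command: Moves the arm, as the interface text tells. Its arguments: {"type":"object","properties":{"series":{"type":"array","items":{"type":"number"}}},"required":["series"]}

```bash
ls; mkdir -p pics
python3 - <<'E'
from cell import monitor, viewer
import cv2, numpy as np
print(monitor.read_state())
for n in("scene","top"):
    im,d=viewer.get_image(n); m=viewer.camera_model(n)
    np.savez(f"pics/{n}0.npz",im=im,d=d,**m)
    cv2.imwrite(f"pics/{n}0.png",im[:,:,::-1]); R=np.array(m["R"]);print(n,np.round(m["mtx"],1).tolist(),np.round(R,3).tolist(),m["t"],-R.T@m["t"], (d>0).mean())
a=cv2.imread("pics/scene0.png");b=cv2.imread("pics/top0.png")
E
```

```text
pics
{'clock': 0.0, 'qpos': array([-1.35579592,  0.62935692,  0.0384404 ,  1.51839774, -0.02703327,
        0.99627494, -0.02001943]), 'qd': array([-0.00081865, -0.00036663,  0.0009296 ,  0.00020854, -0.00264511,
        0.0005859 , -0.00190209]), 'tau': array([-9.94213769e-05, -5.63389564e+01,  1.22617867e+00, -1.93449730e+01,
        1.10016949e-02,  1.05383285e-02,  1.05059598e-05]), 'eef_pos': array([179.91773451, 623.94257063, 230.37253701]), 'tool_rot': array([-3.13967330e+00, -2.33560927e-06,  2.86075529e+00]), 'force': array([-0.08026964,  0.06509712,  0.39984416]), 'torque': array([0.0121383 , 0.00183526, 0.02233636]), 'gripper_force': 0.0, 'width': 85.358194730944}
scene [[411.5, 0.0, 281.1], [0.0, 411.5, 209.3], [0.0, 0.0, 1.0]] [[-0.123, 0.992, -0.013], [0.56, 0.059, -0.827], [-0.82, -0.109, -0.562]] [  64.19348549 -187.78918482 1767.01476518] [1561.16990847  140.39786377  839.50206589] 0.9959906462585034
top [[393.1, 0.0, 278.5], [0.0, 393.1, 207.0], [0.0, 0.0, 1.0]] [[-0.022, -1.0, 0.01], [-0.994, 0.021, -0.111], [0.11, -0.012, -0.994]] [   5.23004043  593.07226349 1106.90561288] [ 467.13047716    6.62819364 1165.65315735] 0.9959311224489796
```

View pics/scene0.png

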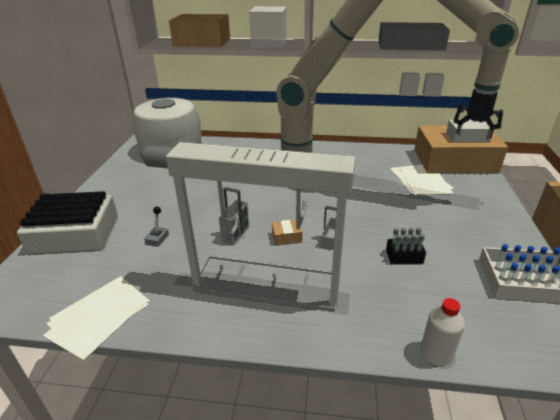

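View pics/top0.png

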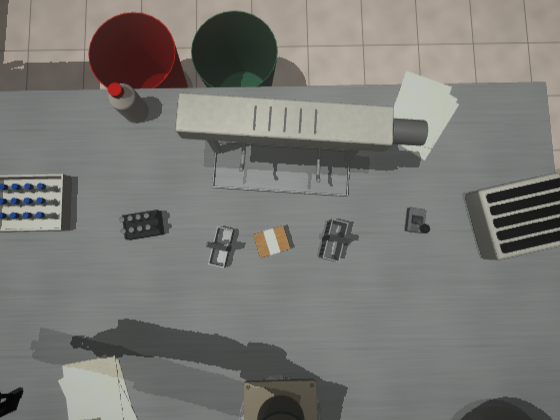

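The deep basket is near (335,240) in top, the shallow one near (223,246), and the box is between them at (273,241). The switch is at (418,220) and the rack at (145,224). The hooks show at (243,160) and (318,165), under the duct. Next I measure all of these.

```bash
cat > h.py <<'E'
import numpy as np, cv2
from cell import monitor, viewer
def cloud(n,save=None):
    im,d=viewer.get_image(n); m=viewer.camera_model(n)
    if save: cv2.imwrite(save,im[:,:,::-1])
    return im,pts(d,m)
def pts(d,m):
    v,u=np.mgrid[:d.shape[0],:d.shape[1]]
    K=np.array(m["mtx"]);c=np.stack([(u-K[0,2])/K[0,0]*d,(v-K[1,2])/K[1,1]*d,d],-1)
    return (c-np.array(m["t"]))@np.array(m["R"])
def rect(p):
    (c,s,a)=cv2.minAreaRect(p[:,:2].astype(np.float32)); return np.round(c,1),np.round(s,1),round(a,1)
E
python3 - <<'E'
from h import *
D={}
for n in("scene","top"):
    z=np.load(f"pics/{n}0.npz"); D[n]=(z["im"],pts(z["d"],z))
im,P=D["top"]
def sel(r,zlo,zhi,Q=P):
    x0,y0,x1,y1=r; s=Q[y0:y1,x0:x1].reshape(-1,3); return s[(s[:,2]>zlo)&(s[:,2]<zhi)]
print("bench z",np.median(P[300:330,150:400,2]))
s=sel((170,85,400,160),395,430);print("duct",rect(s),np.median(s[:,2]))
for nm,r in dict(shal=(205,218,242,272),box=(250,220,296,262),deep=(314,212,358,266),sw=(400,200,436,238),rack=(115,200,172,245),hl=(225,146,262,188),hr=(300,146,335,190)).items():
    for lo,hi in((8,60),(60,100),(100,130),(130,185),(185,300)):
        s=sel(r,lo,hi)
        if len(s)>3: print(nm,lo,hi,len(s),rect(s),np.round(np.median(s,0),1),"zmax",round(s[:,2].max(),1))
_,S=D["scene"]
f=S.reshape(-1,3); 
s=f[(f[:,2]>400)&(f[:,2]<430)&(f[:,0]>600)&(abs(f[:,1])<350)];print("scene duct",rect(s),np.median(s[:,2]))
for nm,b in dict(deep=(400,600,-230,-90),shal=(400,600,90,220)).items():
  for lo,hi in((60,100),(105,130),(160,185)):
    s=f[(f[:,0]>b[0])&(f[:,0]<b[1])&(f[:,1]>b[2])&(f[:,1]<b[3])&(f[:,2]>lo)&(f[:,2]<hi)]
    if len(s)>3:print("scene",nm,lo,hi,len(s),rect(s),np.round(np.median(s,0),1))
a=cv2.resize(cv2.imread("pics/top0.png")[135:275,195:440],None,fx=3.2,fy=3.2,interpolation=2)
cv2.imwrite("pics/crop1.png",a)
E
```

```text
bench z -0.5787882105422111
duct (array([724.9, -27.5]), array([446.7,  81.5]), 85.1) 414.3901222529745
shal 8 60 244 (array([480.8, 158.7]), array([ 50.4, 109.6]), 75.8) [475.6 162.3  40.1] zmax 59.6
shal 60 100 8 (array([474.9, 134.3]), array([ 0.8, 11.3]), 76.4) [473.5 134.3  79.7] zmax 98.1
shal 100 130 114 (array([481.1, 160.3]), array([53.9, 13.9]), 76.2) [480.7 158.5 119.7] zmax 123.6
box 8 60 782 (array([493. ,  15.2]), array([70.7, 89.9]), 16.5) [492.8  15.5  44.7] zmax 53.1
deep 8 60 182 (array([ 492.4, -155.2]), array([ 48. , 109.6]), 74.0) [ 492.1 -166.    35.6] zmax 59.9
deep 60 100 228 (array([ 492.4, -156.5]), array([ 51.3, 110.3]), 73.9) [ 496.3 -164.    87.1] zmax 99.9
deep 100 130 58 (array([ 492. , -157.4]), array([ 52.3, 109.3]), 73.6) [ 497.8 -154.9  101.6] zmax 130.0
deep 130 185 134 (array([ 491.7, -157.9]), array([53.7, 14. ]), 73.9) [ 492.6 -156.7  174. ] zmax 180.4
sw 8 60 409 (array([ 547.2, -409. ]), array([50.9, 70.1]), 80.5) [ 549.3 -403.3   24.9] zmax 59.2
sw 60 100 21 (array([ 521.3, -402.5]), array([17.6, 26.8]), 42.8) [ 527.1 -399.7   94.1] zmax 99.9
[... 648 characters left out ...]
84.7) [ 686.2 -110.9  165.2] zmax 184.7
hr 185 300 4 (array([ 642.6, -108.5]), array([2.6, 5.4]), 86.4) [ 642.8 -107.4  185.2] zmax 186.5
scene duct (array([726.7, -52.6]), array([499.1,  85.8]), 85.3) 412.50805134773435
scene deep 60 100 393 (array([ 496.8, -155.1]), array([ 53.9, 114.9]), 72.6) [ 492.7 -157.6   82.8]
scene deep 105 130 40 (array([ 495. , -155.2]), array([55.3, 17.4]), 73.1) [ 495.1 -155.7  117.3]
scene deep 160 185 68 (array([ 495.1, -155.8]), array([55.8, 19.4]), 73.5) [ 497.1 -153.4  171.3]
scene shal 60 100 21 (array([479.2, 138.5]), array([ 4. , 15.6]), 67.8) [483.7 137.9  78. ]
scene shal 105 130 41 (array([485.1, 152.8]), array([18.7, 34.4]), 1.2) [486.1 151.5 117.4]
```

View pics/crop1.png

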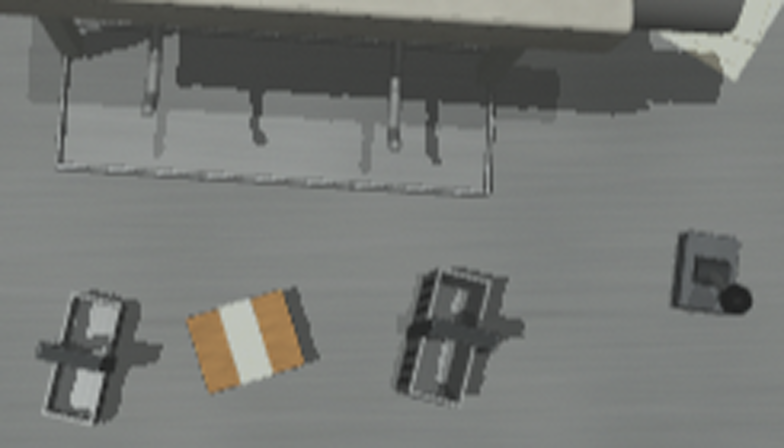

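>>> {"api": "arm_command", "payload": {"series": [100,-18,1.5,-9,0,100,-18,1.5,-9,0,100,-18,1.5,-9,0,100,-18,1.5,-9,0,100,-18,1.5,-9,0]}}

```text
clock: 0.52
eef_pos: [360.4, 587.7, 322.3]
tool_rot: [3.142, 0.001, 2.859]
force: [0.4, 0.2, -0.2]
width: 85.4
gripper_force: 0.0
```

>>> {"api": "arm_command", "payload": {"series": [100,-18,1.5,-9,0,100,-18,1.5,-9,0,100,-18,1.5,-9,0,100,-18,1.5,-9,0,100,-18,1.5,-9,0]}}

```text
clock: 0.93
eef_pos: [537.0, 551.9, 412.3]
tool_rot: [-3.141, 0.001, 2.859]
force: [0.7, 1.0, -0.4]
width: 85.6
gripper_force: 0.0
```

>>> {"api": "arm_command", "payload": {"series": [100,-18,1.5,-9,0,100,-18,1.5,-9,0,100,-18,1.5,-9,0,100,-18,1.5,-9,0,100,-18,1.5,-9,0]}}

```text
clock: 1.35
eef_pos: [644.7, 502.7, 457.0]
tool_rot: [3.126, 0.011, 2.86]
force: [-0.1, 0.5, -0.4]
width: 85.1
gripper_force: 0.0
```

>>> {"api": "arm_command", "payload": {"series": [100,-12,12,-9,0,100,-12,12,-9,0,100,-12,12,-9,0,100,-12,12,-9,0,100,-12,12,-9,0]}}

```text
clock: 1.77
eef_pos: [661.5, 496.0, 463.1]
tool_rot: [3.096, 0.033, 2.86]
force: [-1.5, -0.5, -0.1]
width: 85.6
gripper_force: 0.0
```

```bash
python3 -c "
from h import *
s=monitor.read_state();print(s['qpos'].round(3),s['eef_pos'],s['tool_rot'])"
```

```text
[-0.607  0.974 -0.825  0.185  0.754  1.981  0.533] [661.45293393 496.01972654 463.14599995] [3.09593185 0.03325107 2.86015399]
```

>>> {"api": "arm_command", "payload": {"series": [100,0,0,-20,0,100,0,0,-20,0,100,0,0,-20,0,100,0,0,-20,0,100,0,0,-20,0]}}

```text
clock: 2.18
eef_pos: [642.0, 480.9, 513.0]
tool_rot: [3.084, 0.046, 2.86]
force: [0.3, -0.5, -0.9]
width: 85.3
gripper_force: 0.0
```

>>> {"api": "arm_command", "payload": {"series": [100,0,0,-20,0,100,0,0,-20,0,100,0,0,-20,0,100,0,0,-20,0,100,0,0,-20,0]}}

```text
clock: 2.6
eef_pos: [612.9, 474.0, 624.9]
tool_rot: [2.956, 0.134, 2.851]
force: [1.2, 1.1, 0.1]
width: 85.2
gripper_force: 0.0
```

```bash
python3 -c "
from h import *
s=monitor.read_state();print(s['qpos'].round(3),s['eef_pos'],s['tool_rot'])"
```

```text
[-0.762  0.788  0.744  0.188 -0.654  1.98   0.682] [612.93928368 474.02988253 624.89971171] [2.95628028 0.13441465 2.85091161]
```

>>> {"api": "arm_command", "payload": {"series": [100,0,0,-20,0,100,0,0,-20,0,100,0,0,-20,0,100,0,0,-20,0,100,0,0,-20,0]}}

```text
clock: 3.02
eef_pos: [582.1, 457.5, 695.1]
tool_rot: [2.884, 0.176, 2.852]
force: [1.1, -0.1, -0.2]
width: 85.7
gripper_force: 0.0
```

```bash
cat >> h.py <<'E'
from scipy.spatial.transform import Rotation as Ro
def st():
    s=monitor.read_state();R=Ro.from_euler('xyz',s['tool_rot']).as_matrix()
    print('t',round(s['clock'],2),'q',s['qpos'].round(2),'p',s['eef_pos'].round(1),'w',round(s['width'],1),'g',round(s['gripper_force'],1),'F',s['force'].round(1))
    print('x_t',R[:,0].round(3),'y_t',R[:,1].round(3),'z_t',R[:,2].round(3),'lean deg',round(np.degrees(np.arccos(-R[2,2])),1))
    return s,R
def go(goal,R=None):
    s,R=st(); print('shift cm (tool)',(R.T@(np.array(goal)-s['eef_pos'])/10).round(2))
E
python3 -c "
from h import *
st()"
```

```text
t 3.02 q [-0.75  0.68  0.39  0.18 -0.34  1.98  0.64] p [582.1 457.5 695.1] w 85.7 g 0.0 F [ 1.1 -0.1 -0.2]
x_t [-0.944  0.281 -0.175] y_t [0.233 0.939 0.251] z_t [ 0.235  0.196 -0.952] lean deg 17.8
```

>>> {"api": "arm_command", "payload": {"series": [100,3,-20,-1,0,100,3,-20,-1,0,100,3,-20,-1,0,100,3,-20,-1,0,100,3,-20,-1,0]}}

```text
clock: 3.43
eef_pos: [520.5, 307.4, 657.4]
tool_rot: [2.891, 0.182, 2.845]
force: [0.8, -0.3, 1.8]
width: 85.1
gripper_force: 0.0
```

```bash
python3 -c "
from h import *
st()"
```

```text
t 3.43 q [-0.88  0.26  0.49  1.04 -0.19  1.57  0.85] p [520.5 307.4 657.4] w 85.1 g 0.0 F [ 0.8 -0.3  1.8]
x_t [-0.94   0.288 -0.181] y_t [0.241 0.94  0.243] z_t [ 0.24   0.185 -0.953] lean deg 17.7
```

>>> {"api": "arm_command", "payload": {"series": [100,-3.3,-20,-4.4,0,100,-3.3,-20,-4.4,0,100,-3.3,-20,-4.4,0,100,-3.3,-20,-4.4,0,100,-3.3,-20,-4.4,0]}}

```text
clock: 3.85
eef_pos: [492.8, 101.3, 657.8]
tool_rot: [2.89, 0.183, 2.844]
force: [0.3, -0.9, 0.9]
width: 85.3
gripper_force: 0.0
```

>>> {"api": "arm_command", "payload": {"series": [100,-3.3,-20,-4.4,0,100,-3.3,-20,-4.4,0,100,-3.3,-20,-4.4,0,100,-3.3,-20,-4.4,0,100,-3.3,-20,-4.4,0]}}

```text
clock: 4.27
eef_pos: [464.6, -103.9, 657.1]
tool_rot: [2.89, 0.183, 2.844]
force: [2.3, 0.1, -0.7]
width: 85.4
gripper_force: 0.0
```

>>> {"api": "arm_command", "payload": {"series": [100,-3.3,-20,-4.4,0,100,-3.3,-20,-4.4,0,100,-3.3,-20,-4.4,0,100,-3.3,-20,-4.4,0,100,-3.3,-20,-4.4,0]}}

```text
clock: 4.68
eef_pos: [437.3, -309.0, 655.5]
tool_rot: [2.891, 0.182, 2.844]
force: [2.1, 0.7, 1.0]
width: 85.2
gripper_force: 0.0
```

```bash
python3 -c "
from h import *
go([460,-450,700])"
```

```text
t 4.68 q [ 0.25  0.34  0.9   1.01 -0.61  1.92  2.22] p [ 437.3 -309.   655.5] w 85.2 g 0.0 F [2.1 0.7 1. ]
x_t [-0.94   0.288 -0.181] y_t [0.241 0.939 0.244] z_t [ 0.24   0.186 -0.953] lean deg 17.7
shift cm (tool) [ -7.   -11.62  -6.31]
```

>>> {"api": "arm_command", "payload": {"series": [100,-7,-12,-8,0,100,-7,-12,-8,0,100,-7,-12,-10,0,100,-7,-12,-14,0,100,-7,-12,-18,0]}}

```text
clock: 5.1
eef_pos: [451.9, -361.3, 661.4]
tool_rot: [2.894, 0.129, 2.864]
force: [0.1, -1.0, -1.5]
width: 85.4
gripper_force: 0.0
```

```bash
python3 -c "
from h import *
go([500,-500,800])"
```

```text
t 5.1 q [ 0.78  0.42  0.03  0.75 -0.32  1.97  1.99] p [ 451.9 -361.3  661.4] w 85.4 g 0.0 F [ 0.1 -1.  -1.5]
x_t [-0.954  0.272 -0.129] y_t [0.236 0.941 0.243] z_t [ 0.187  0.201 -0.961] lean deg 16.0
shift cm (tool) [-10.14  -8.55 -15.22]
```

>>> {"api": "arm_command", "payload": {"series": [100,-6,-6,-18,0,100,-6,-6,-18,0,100,-6,-6,-18,0,100,-6,-6,-18,0,100,-6,-6,-18,0]}}

```text
clock: 5.52
eef_pos: [440.5, -390.7, 678.8]
tool_rot: [2.906, 0.174, 2.853]
force: [0.1, 0.3, 0.4]
width: 85.5
gripper_force: 0.0
```

>>> {"api": "arm_command", "payload": {"series": [100,-6,-6,-18,0,100,-6,-6,-18,0,100,-6,-6,-18,0,100,-6,-6,-18,0,100,-6,-6,-18,0]}}

```text
clock: 5.93
eef_pos: [420.9, -419.1, 704.5]
tool_rot: [2.932, 0.247, 2.834]
force: [0.5, -0.7, -2.0]
width: 85.1
gripper_force: 0.0
```

```bash
python3 -c "
from h import *
go([500,-500,800])"
```

```text
t 5.93 q [ 1.19  0.47 -0.75  0.61  0.06  1.98  1.85] p [ 420.9 -419.1  704.5] w 85.1 g 0.0 F [ 0.5 -0.7 -2. ]
x_t [-0.924  0.293 -0.244] y_t [0.247 0.948 0.202] z_t [ 0.291  0.126 -0.948] lean deg 18.5
shift cm (tool) [-12.02  -3.78  -7.77]
```

>>> {"api": "arm_command", "payload": {"series": [100,-4,-4,-20,0,100,-4,-4,-20,0,100,-4,-4,-20,0,100,-4,-4,-20,0,100,-4,-4,-20,0]}}

```text
clock: 6.35
eef_pos: [386.4, -423.2, 731.9]
tool_rot: [2.947, 0.295, 2.825]
force: [0.2, 0.5, -0.4]
width: 85.3
gripper_force: 0.0
```

>>> {"api": "arm_command", "payload": {"series": [100,-4,-4,-20,0,100,-4,-4,-20,0,100,-4,-4,-20,0,100,-4,-4,-20,0,100,-4,-4,-20,0]}}

```text
clock: 6.77
eef_pos: [353.1, -425.8, 753.5]
tool_rot: [2.961, 0.337, 2.818]
force: [-0.2, 0.4, -0.6]
width: 85.6
gripper_force: 0.0
```

```bash
python3 -c "
from h import *
go([500,-500,800])"
```

```text
t 6.77 q [ 1.34  0.38 -0.69  0.62 -0.07  1.98  1.96] p [ 353.1 -425.8  753.5] w 85.6 g 0.0 F [-0.2  0.4 -0.6]
x_t [-0.895  0.3   -0.331] y_t [0.256 0.952 0.17 ] z_t [ 0.366  0.067 -0.928] lean deg 21.8
shift cm (tool) [-16.91  -2.5    0.55]
```

>>> {"api": "arm_command", "payload": {"series": [100,-12,-7,-16,0,100,-12,-7,-16,0,100,-12,-7,-16,0,100,-12,-7,-16,0,100,-12,-7,-16,0]}}

```text
clock: 7.18
eef_pos: [368.2, -454.5, 759.4]
tool_rot: [2.975, 0.377, 2.811]
force: [-0.3, -0.5, -0.2]
width: 85.9
gripper_force: 0.0
```

>>> {"api": "arm_command", "payload": {"series": [100,-12,-7,-16,0,100,-12,-7,-16,0,100,-12,-7,-16,0,100,-12,-7,-16,0,100,-12,-7,-16,0]}}

```text
clock: 7.6
eef_pos: [373.7, -475.9, 769.2]
tool_rot: [2.992, 0.418, 2.804]
force: [-0.7, 0.5, -0.5]
width: 84.9
gripper_force: 0.0
```

```bash
python3 -c "
from h import *
go([500,-500,800])"
```

```text
t 7.6 q [ 1.25  0.44 -0.53  0.46 -0.11  1.98  2.  ] p [ 373.7 -475.9  769.2] w 84.9 g 0.0 F [-0.7  0.5 -0.5]
x_t [-0.862  0.302 -0.406] y_t [0.27  0.953 0.136] z_t [ 0.429  0.008 -0.903] lean deg 25.4
shift cm (tool) [-12.87   1.53   2.61]
```

>>> {"api": "arm_command", "payload": {"series": [100,-12,-7,-16,0,100,-12,-7,-16,0,100,-12,-7,-16,0,100,-12,-7,-16,0,100,-12,-7,-16,0]}}

```text
clock: 8.02
eef_pos: [373.0, -491.8, 781.1]
tool_rot: [3.008, 0.458, 2.798]
force: [0.4, 0.4, -0.0]
width: 85.3
gripper_force: 0.0
```

>>> {"api": "arm_command", "payload": {"series": [100,-8,-12,-14,0,100,-8,-12,-14,0,100,-8,-12,-14,0,100,-8,-12,-14,0,100,-8,-12,-14,0]}}

```text
clock: 8.43
eef_pos: [341.8, -534.9, 780.6]
tool_rot: [3.026, 0.495, 2.791]
force: [1.2, -0.1, 0.1]
width: 85.7
gripper_force: 0.0
```

```bash
python3 -c "
from h import *
go([450,-300,500])"
```

```text
t 8.43 q [ 1.32  0.49 -0.5   0.35 -0.14  1.98  2.08] p [ 341.8 -534.9  780.6] w 85.7 g 0.0 F [ 1.2 -0.1  0.1]
x_t [-0.826  0.302 -0.475] y_t [0.289 0.952 0.101] z_t [ 0.483 -0.054 -0.874] lean deg 29.1
shift cm (tool) [11.49 22.65 28.47]
```

>>> {"api": "arm_command", "payload": {"series": [100,8.1,13.4,13.6,-12,100,8.1,13.4,13.6,-12,100,8.1,13.4,13.6,-12,100,8.1,13.4,13.6,-12,100,8.1,13.4,13.6,-12]}}

```text
clock: 8.85
eef_pos: [373.6, -413.6, 661.7]
tool_rot: [-3.141, 0.508, 3.031]
force: [1.0, 0.8, 0.7]
width: 85.5
gripper_force: 0.0
```

```bash
python3 -c "
from h import *
go([444,-152,340])"
```

```text
t 8.85 q [ 1.51  0.15 -0.61  1.23 -0.28  1.43  2.38] p [ 373.6 -413.6  661.7] w 85.5 g 0.0 F [1.  0.8 0.7]
x_t [-0.868  0.097 -0.486] y_t [ 0.111  0.994 -0.001] z_t [ 0.483 -0.055 -0.874] lean deg 29.1
shift cm (tool) [12.06 26.81 30.08]
```

>>> {"api": "arm_command", "payload": {"series": [100,6,13.4,14.8,0,100,6,13.4,14.8,0,100,6,13.4,14.8,0,100,6,13.4,14.8,0,100,6,13.4,14.8,0]}}

```text
clock: 9.27
eef_pos: [407.5, -282.8, 503.4]
tool_rot: [-3.139, 0.508, 3.031]
force: [0.4, 0.2, -0.8]
width: 85.6
gripper_force: 0.0
```

>>> {"api": "arm_command", "payload": {"series": [100,6,13.4,14.8,0,100,6,13.4,14.8,0,100,6,13.4,14.8,0,100,6,13.4,14.8,0,100,6,13.4,14.8,0]}}

```text
clock: 9.68
eef_pos: [440.8, -154.2, 347.3]
tool_rot: [-3.139, 0.508, 3.032]
force: [-0.8, -1.8, -1.2]
width: 85.3
gripper_force: 0.0
```

```bash
python3 -c "
from h import *
go([444,-152,237])"
```

```text
t 9.68 q [ 1.26  0.04 -0.91  2.23 -0.21  0.4   1.99] p [ 440.8 -154.2  347.3] w 85.3 g 0.0 F [-0.8 -1.8 -1.2]
x_t [-0.869  0.096 -0.486] y_t [ 0.111  0.994 -0.003] z_t [ 0.483 -0.056 -0.874] lean deg 29.1
shift cm (tool) [5.1  0.28 9.78]
```

>>> {"api": "arm_command", "payload": {"series": [100,-1.1,0.3,4,0,100,-1.1,0.3,8,0,100,-1.1,0.3,10.6,0,100,-1.1,0.3,10.6,0,100,-1.1,0.3,10.6,0]}}

```text
clock: 10.1
eef_pos: [489.1, -164.5, 275.1]
tool_rot: [-3.128, 0.496, 3.03]
force: [0.1, -1.8, 0.5]
width: 85.7
gripper_force: 0.0
```

```bash
python3 -c "
from h import *
go([502,-158.6,132.5])
im,P=cloud('top','pics/t1.png')
s=P[205:270,310:362].reshape(-1,3); s=s[(s[:,2]>165)&(s[:,2]<182)]; print(len(s), rect(s) if len(s)>3 else '')"
```

```text
t 10.1 q [ 1.    0.28 -0.82  2.25  0.69  0.25  1.07] p [ 489.1 -164.5  275.1] w 85.7 g 0.0 F [ 0.1 -1.8  0.5]
x_t [-0.874  0.098 -0.476] y_t [ 0.118  0.993 -0.012] z_t [ 0.472 -0.067 -0.879] lean deg 28.5
shift cm (tool) [ 5.72  0.91 13.11]
108 (array([ 491.9, -158. ]), array([53.9, 13.9]), 73.3)
```

>>> {"api": "arm_command", "payload": {"series": [100,1.6,0.5,4,0,100,3.2,0.9,8.5,0,100,3.2,0.9,8.5,0,100,3.2,0.9,8.5,0,100,3.2,0.9,8.5,0]}}

```text
clock: 10.57
eef_pos: [494.3, -169.3, 209.4]
tool_rot: [-3.109, 0.486, 3.027]
force: [0.4, -1.3, -0.3]
width: 85.4
gripper_force: 0.0
```

```bash
python3 -c "
from h import *
go([502,-158.6,132.5])"
```

```text
t 10.57 q [ 0.89  0.43 -0.76  2.32  1.6   0.26  0.16] p [ 494.3 -169.3  209.4] w 85.4 g 0.0 F [ 0.4 -1.3 -0.3]
x_t [-0.878  0.101 -0.468] y_t [ 0.129  0.991 -0.029] z_t [ 0.46  -0.086 -0.884] lean deg 27.9
shift cm (tool) [3.03 1.38 7.06]
```

>>> {"api": "arm_command", "payload": {"series": [100,1,2,1.5,0,100,1,2,1.5,0,100,1,2,1.5,0,100,1,2,1.5,0,100,1,2,1.5,0]}}

```text
clock: 10.98
eef_pos: [495.3, -150.1, 191.6]
tool_rot: [-3.109, 0.487, 3.027]
force: [-0.4, -0.6, 0.3]
width: 85.6
gripper_force: 0.0
```

```bash
python3 -c "
from h import *
go([502,-158.6,132.5])"
```

```text
t 10.98 q [ 0.85  0.48 -0.81  2.36  1.79  0.35 -0.07] p [ 495.3 -150.1  191.6] w 85.6 g 0.0 F [-0.4 -0.6  0.3]
x_t [-0.878  0.101 -0.468] y_t [ 0.13   0.991 -0.029] z_t [ 0.461 -0.086 -0.883] lean deg 27.9
shift cm (tool) [ 2.09 -0.59  5.61]
```

>>> {"api": "arm_command", "payload": {"series": [100,0.7,-0.3,2,0,100,1.4,-0.6,4,0,100,2.1,-0.6,5.6,0,100,2.1,-0.6,5.6,0,100,2.1,-0.6,5.6,0]}}

```text
clock: 11.4
eef_pos: [501.4, -158.1, 131.6]
tool_rot: [-3.111, 0.485, 3.026]
force: [0.3, -0.1, 0.3]
width: 85.4
gripper_force: 0.0
```

```bash
python3 -c "
from h import *
go([502,-158.6,132.5])
cloud('scene','pics/s2.png')
a=cv2.imread('pics/s2.png')[140:290,150:350];cv2.imwrite('pics/s2c.png',cv2.resize(a,None,fx=4,fy=4,interpolation=2))"
```

```text
t 11.4 q [ 0.88  0.68 -0.88  2.39  2.06  0.54 -0.29] p [ 501.4 -158.1  131.6] w 85.4 g 0.0 F [ 0.3 -0.1  0.3]
x_t [-0.879  0.102 -0.466] y_t [ 0.129  0.991 -0.027] z_t [ 0.459 -0.084 -0.884] lean deg 27.8
shift cm (tool) [-0.1  -0.04 -0.05]
```

View pics/s2c.png

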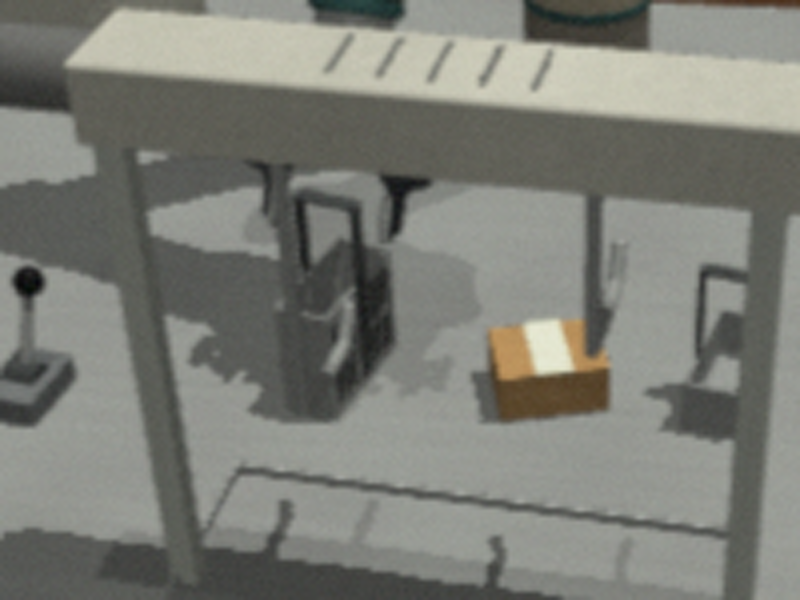

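The open fingers straddle the deep basket's bow (fingers at crop (268,185) and (398,205), bow at about (328,200)). I'll level the tool with a small roll, then close.

>>> {"api": "arm_command", "payload": {"series": [100,0,0,0,3.3,40,0,0,0,3.3,0,0,0,0,3.3,0,0,0,0,3.3,0,0,0,0,3.3]}}

```text
clock: 11.87
eef_pos: [502.5, -158.4, 133.6]
tool_rot: [-3.137, 0.49, 2.965]
force: [-5.4, -0.8, 10.7]
width: 53.7
gripper_force: 60.8
```

>>> {"api": "arm_command", "payload": {"series": [0,0,0,0,0,0,0,0,0,0,0,0,0,0,0,0,0,0,0,0,0,0,0,0,0]}}

```text
clock: 12.28
eef_pos: [502.4, -158.4, 133.5]
tool_rot: [-3.137, 0.49, 2.965]
force: [-4.5, 0.4, 11.1]
width: 53.2
gripper_force: 60.8
```

```bash
python3 -c "
from h import *
s,R=st()
print((R.T@[0,0,10]).round(2))"
```

```text
t 12.28 q [ 0.89  0.69 -0.9   2.39  2.05  0.55 -0.33] p [ 502.4 -158.4  133.5] w 53.2 g 60.8 F [-4.5  0.4 11.1]
x_t [-0.869  0.155 -0.471] y_t [ 0.178  0.984 -0.004] z_t [ 0.463 -0.087 -0.882] lean deg 28.1
[-4.71 -0.04 -8.82]
```

>>> {"api": "arm_command", "payload": {"series": [0,-1.2,0,-2.2,0,0,-3,0,-5.6,0,0,-4.7,0,-8.8,0,0,-5.2,0,-9.7,0,0,-5.2,0,-9.7,0]}}

```text
clock: 12.7
eef_pos: [501.5, -158.1, 242.0]
tool_rot: [-3.137, 0.487, 2.965]
force: [0.3, -0.6, -4.1]
width: 53.7
gripper_force: 65.2
```

```bash
python3 -c "
from h import *
go([560,85.8,240])"
```

```text
t 12.7 q [ 0.92  0.37 -0.84  2.27  1.21  0.29  0.46] p [ 501.5 -158.1  242. ] w 53.7 g 65.2 F [ 0.3 -0.6 -4.1]
x_t [-0.87   0.156 -0.468] y_t [ 0.178  0.984 -0.004] z_t [ 0.46  -0.087 -0.884] lean deg 27.9
shift cm (tool) [-1.2  25.04  0.75]
```

>>> {"api": "arm_command", "payload": {"series": [0,-0.1,2,0,0,0,-0.2,5,0.1,0,0,-0.4,8.5,0.2,0,0,-0.6,12,0.3,0,0,-0.8,15.5,0.4,0]}}

```text
clock: 13.12
eef_pos: [538.3, -6.1, 241.2]
tool_rot: [-3.138, 0.487, 2.963]
force: [1.1, -0.4, -3.6]
width: 53.4
gripper_force: 65.2
```

>>> {"api": "arm_command", "payload": {"series": [0,-0.1,3,0,0,0,-0.3,6,0.2,0,0,-0.4,8,0.3,0,0,-0.4,9.5,0.4,0,0,-0.4,9.5,0.4,0]}}

```text
clock: 13.53
eef_pos: [561.2, 90.7, 239.5]
tool_rot: [3.139, 0.487, 2.968]
force: [0.6, 1.2, -3.0]
width: 53.3
gripper_force: 65.2
```

```bash
python3 -c "
from h import *
go([615,85.8,238])"
```

```text
t 13.53 q [ 0.26  0.46 -0.85  2.15  1.28  0.65 -0.13] p [561.2  90.7 239.5] w 53.3 g 65.2 F [ 0.6  1.2 -3. ]
x_t [-0.871  0.153 -0.468] y_t [0.172 0.985 0.002] z_t [ 0.461 -0.078 -0.884] lean deg 27.9
shift cm (tool) [-4.68  0.44  2.65]
```

>>> {"api": "arm_command", "payload": {"series": [0,-1.5,0.1,0.8,0,0,-3.2,0.3,1.8,0,0,-4.7,0.4,2.6,0,0,-4.7,0.4,2.6,0,0,-4.7,0.4,2.6,0]}}

```text
clock: 13.95
eef_pos: [614.5, 78.2, 237.6]
tool_rot: [-3.139, 0.486, 2.961]
force: [-0.7, -1.1, -3.7]
width: 53.2
gripper_force: 65.2
```

```bash
python3 -c "
from h import *
go([705,77.8,236])
_,S=cloud('scene','pics/s3.png');_,T=cloud('top','pics/t3.png')
a=cv2.imread('pics/s3.png')[130:280,220:400];b=cv2.imread('pics/t3.png')[130:250,200:300]
a=cv2.resize(a,(480,400),interpolation=2);b=cv2.resize(b,(320,400),interpolation=2)
cv2.imwrite('pics/c3.png',np.hstack([a,b]))
for n,Q in(('s',S),('t',T)):
  f=Q.reshape(-1,3);f=f[(f[:,0]>570)&(f[:,0]<670)&(f[:,1]>30)&(f[:,1]<140)]
  for lo,hi in((185,210),(255,285)):
    g=f[(f[:,2]>lo)&(f[:,2]<hi)]; print(n,lo,len(g),rect(g) if len(g)>4 else '',np.median(g,0).round(1) if len(g) else '')
"
```

```text
t 13.95 q [ 0.28  0.54 -0.84  2.04  1.25  0.69 -0.02] p [614.5  78.2 237.6] w 53.2 g 65.2 F [-0.7 -1.1 -3.7]
x_t [-0.87   0.159 -0.467] y_t [ 0.181  0.983 -0.002] z_t [ 0.459 -0.087 -0.884] lean deg 27.8
shift cm (tool) [-7.81  1.6   4.29]
s 185 179 (array([614.5,  80.1]), array([ 52.5, 102.8]), 75.3) [635.1  84.9 196.3]
s 255 24 (array([638.5,  78.5]), array([77.2, 54.8]), 82.3) [619.4 101.8 256.9]
t 185 98 (array([630.7,  71.3]), array([46.9, 53.6]), 74.4) [649.7  71.  201.5]
t 255 204 (array([601.3,  74.8]), array([87.3, 94. ]), 53.2) [604.5  80.6 278.3]
```

View pics/c3.png

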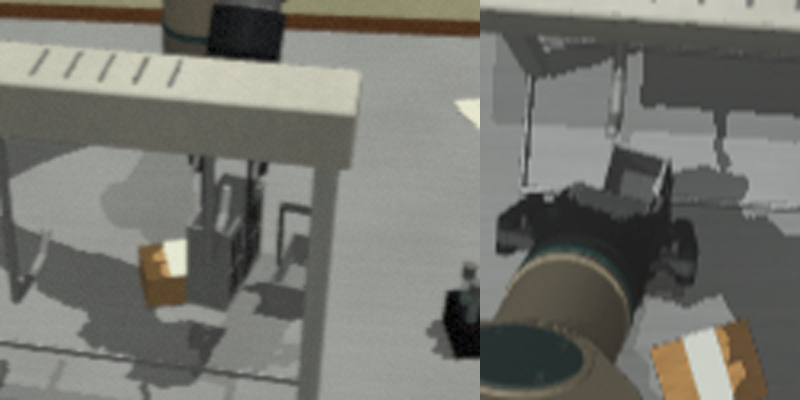

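>>> {"api": "arm_command", "payload": {"series": [0,0,0.8,-0.3,0,0,0,0.8,-0.3,0,0,-1.8,1,0.7,0,0,-3.6,1.15,1.6,0,0,-3.6,1.15,1.6,0]}}

```text
clock: 14.47
eef_pos: [658.8, 83.4, 241.8]
tool_rot: [-3.141, 0.49, 2.96]
force: [2.1, -0.9, -3.0]
width: 53.7
gripper_force: 65.2
```

```bash
python3 -c "
from h import *
go([695.7,78.8,240])"
```

```text
t 14.47 q [ 0.27  0.59 -0.84  1.92  1.22  0.73  0.07] p [658.8  83.4 241.8] w 53.7 g 65.2 F [ 2.1 -0.9 -3. ]
x_t [-0.868  0.159 -0.471] y_t [ 0.181  0.984 -0.   ] z_t [ 0.463 -0.085 -0.882] lean deg 28.1
shift cm (tool) [-3.19  0.21  1.9 ]
```

>>> {"api": "arm_command", "payload": {"series": [0,-1,0.1,0.6,0,0,-2.1,0.15,1.3,0,0,-3.2,0.2,1.9,0,0,-3.2,0.2,1.9,0,0,-3.2,0.2,1.9,0]}}

```text
clock: 14.88
eef_pos: [691.9, 79.6, 238.7]
tool_rot: [-3.14, 0.486, 2.962]
force: [-0.2, -0.1, -4.2]
width: 53.6
gripper_force: 65.2
```

```bash
python3 -c "
from h import *
go([695.7,78.8,203])
_,S=cloud('scene','pics/s4.png')
a=cv2.imread('pics/s4.png')[130:280,220:400]
cv2.imwrite('pics/c4.png',cv2.resize(a,(720,600),interpolation=2))
"
```

```text
t 14.88 q [ 0.28  0.64 -0.83  1.84  1.2   0.75  0.14] p [691.9  79.6 238.7] w 53.6 g 65.2 F [-0.2 -0.1 -4.2]
x_t [-0.87   0.158 -0.467] y_t [ 0.179  0.984 -0.001] z_t [ 0.459 -0.085 -0.884] lean deg 27.8
shift cm (tool) [ 1.32 -0.01  3.34]
```

View pics/c4.png

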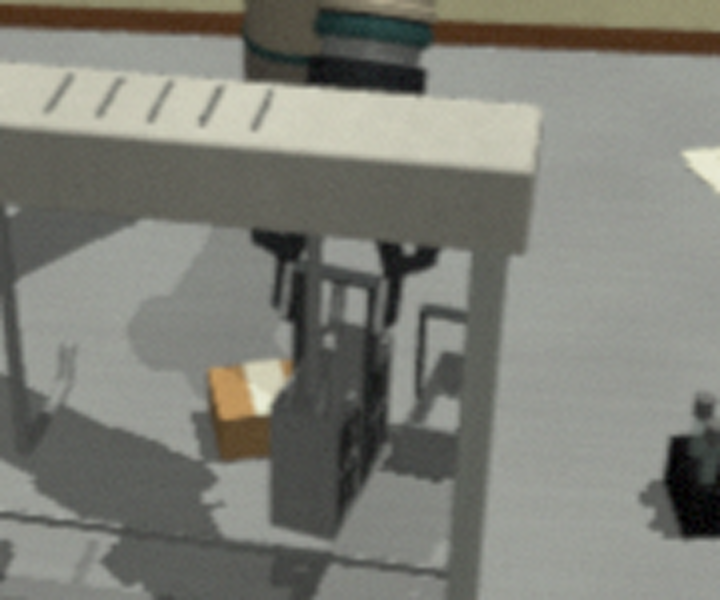

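The hook tip (about (337,300)) shows inside the bow between the straps, with the basket clear of everything. Now I lower it.

>>> {"api": "arm_command", "payload": {"series": [0,0.3,0,0.8,0,0,0.7,0,1.7,0,0,1,0,2.5,0,0,1.3,0,3.1,0,0,1.3,0,3.1,0]}}

```text
clock: 15.35
eef_pos: [694.1, 78.4, 203.2]
tool_rot: [-3.138, 0.484, 2.964]
force: [-0.5, -0.3, -3.4]
width: 53.4
gripper_force: 65.2
```

```bash
python3 -c "
from h import *
go([695.7,78.8,201])
"
```

```text
t 15.35 q [ 0.25  0.68 -0.79  1.87  1.29  0.71  0.05] p [694.1  78.4 203.2] w 53.4 g 65.2 F [-0.5 -0.3 -3.4]
x_t [-0.871  0.157 -0.465] y_t [ 0.179  0.984 -0.003] z_t [ 0.457 -0.086 -0.885] lean deg 27.7
shift cm (tool) [-0.03  0.07  0.27]
```

Not seated yet, so I lower it further in small steps.

>>> {"api": "arm_command", "payload": {"series": [0,0.1,0,0.2,0,0,0.2,0,0.4,0,0,0.2,0,0.4,0,0,0.2,0,0.4,0,0,0.2,0,0.4,0]}}

```text
clock: 15.77
eef_pos: [696.0, 79.2, 202.3]
tool_rot: [-3.141, 0.489, 2.962]
force: [-3.4, -0.3, 4.4]
width: 53.2
gripper_force: 65.9
```

Force has reversed sign, so the strap is on the seat. Opening.

>>> {"api": "arm_command", "payload": {"series": [60,0,0,0,0,100,0,0,0,0,100,0,0,0,0,100,0,0,0,0,100,0,0,0,0]}}

```text
clock: 16.18
eef_pos: [695.6, 78.5, 200.8]
tool_rot: [-3.14, 0.487, 2.962]
force: [0.0, -0.1, -0.0]
width: 85.6
gripper_force: 0.0
```

```bash
python3 -c "
from h import *
st()
_,S=cloud('scene','pics/s5.png')
f=S.reshape(-1,3);f=f[(f[:,0]>600)&(f[:,0]<790)&(f[:,1]>20)&(f[:,1]<140)]
for lo,hi in((150,180),(225,250)):
    g=f[(f[:,2]>lo)&(f[:,2]<hi)]; print(lo,len(g),rect(g) if len(g)>4 else '',np.median(g,0).round(1) if len(g) else '')
"
```

```text
t 16.18 q [ 0.24  0.69 -0.78  1.87  1.3   0.71  0.04] p [695.6  78.5 200.8] w 85.6 g 0.0 F [ 0.  -0.1 -0. ]
x_t [-0.87   0.158 -0.468] y_t [ 0.179  0.984 -0.001] z_t [ 0.46  -0.085 -0.884] lean deg 27.9
150 333 (array([690.7,  81.3]), array([ 53.2, 113.6]), 74.9) [703.6  77.9 160.7]
225 302 (array([695.4,  91.1]), array([118.2, 100.2]), 27.0) [691.7  81.4 240.2]
```

>>> {"api": "arm_command", "payload": {"series": [100,0,0,-3,0,100,0,0,-7,0,100,0,0,-11,0,100,0,0,-14,0,100,0,0,-14,0]}}

```text
clock: 16.65
eef_pos: [631.3, 94.2, 331.2]
tool_rot: [3.139, 0.495, 2.964]
force: [0.8, 1.2, 1.1]
width: 85.7
gripper_force: 0.0
```

```bash
python3 -c "
from h import *
go([480+9.5+5,160,240])
_,S=cloud('scene','pics/s6.png');_,T=cloud('top','pics/t6.png')
a=cv2.imread('pics/s6.png')[130:290,230:430];b=cv2.imread('pics/t6.png')[120:280,190:350]
cv2.imwrite('pics/c6.png',np.hstack([cv2.resize(a,(440,400),interpolation=2),cv2.resize(b,(360,400),interpolation=2)]))
f=S.reshape(-1,3);f=f[(f[:,0]>600)&(f[:,0]<790)&(f[:,1]>20)&(f[:,1]<140)]
g=f[(f[:,2]>150)&(f[:,2]<180)]; print(rect(g))
g=T[210:280,200:246].reshape(-1,3);g=g[(g[:,2]>112)&(g[:,2]<128)];print(len(g),rect(g))
"
```

```text
t 16.65 q [ 0.36  0.45 -0.96  1.87  0.99  0.82  0.27] p [631.3  94.2 331.2] w 85.7 g 0.0 F [0.8 1.2 1.1]
x_t [-0.866  0.155 -0.475] y_t [0.175 0.985 0.002] z_t [ 0.468 -0.082 -0.88 ] lean deg 28.4
shift cm (tool) [17.21  4.06  1.08]
(array([690.8,  82. ]), array([ 54.5, 115.4]), 72.3)
0 (array([0., 0.]), array([0., 0.]), 0.0)
```

View pics/c6.png

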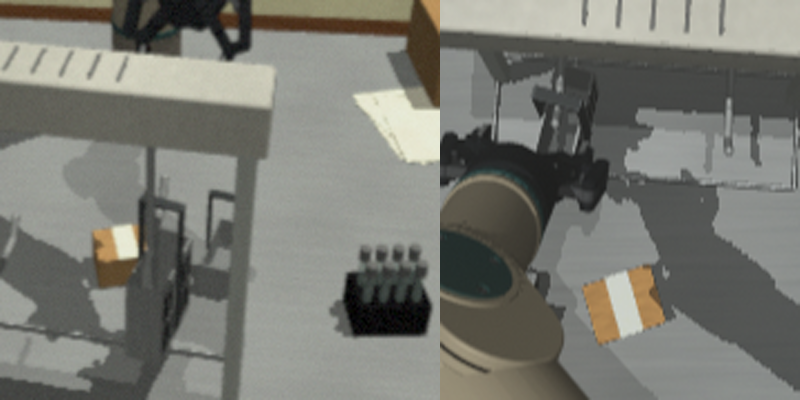

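>>> {"api": "arm_command", "payload": {"series": [100,4,1,-0.4,0,100,8,2,-0.8,0,100,12,3,-1.2,0,100,15.9,3.9,-1.7,0,100,15.9,3.9,-1.7,0]}}

```text
clock: 17.17
eef_pos: [484.9, 157.7, 261.4]
tool_rot: [-3.136, 0.479, 2.974]
force: [-0.2, -0.6, 0.2]
width: 85.3
gripper_force: 0.0
```

```bash
python3 -c "
from h import *
go([491,158.4,170])
"
```

```text
t 17.17 q [ 0.11  0.37 -0.92  2.22  1.16  0.74 -0.25] p [484.9 157.7 261.4] w 85.3 g 0.0 F [-0.2 -0.6  0.2]
x_t [-0.875  0.148 -0.461] y_t [ 0.17   0.986 -0.005] z_t [ 0.454 -0.083 -0.887] lean deg 27.5
shift cm (tool) [3.7  0.22 8.38]
```

>>> {"api": "arm_command", "payload": {"series": [100,1.2,0.1,2.8,0,100,2.4,0.2,5.6,0,100,3.7,0.2,8.4,0,100,3.7,0.2,8.4,0,100,3.7,0.2,8.4,0]}}

```text
clock: 17.58
eef_pos: [497.7, 155.6, 171.4]
tool_rot: [-3.136, 0.482, 2.965]
force: [0.0, -0.1, 0.6]
width: 85.4
gripper_force: 0.0
```

```bash
python3 -c "
from h import *
go([491,158.4,77.4])
"
```

```text
t 17.58 q [-0.02  0.56 -0.79  2.3   1.54  0.74 -0.64] p [497.7 155.6 171.4] w 85.4 g 0.0 F [ 0.  -0.1  0.6]
x_t [-0.872  0.156 -0.463] y_t [ 0.178  0.984 -0.005] z_t [ 0.455 -0.087 -0.886] lean deg 27.6
shift cm (tool) [4.98 0.2  8.01]
```

>>> {"api": "arm_command", "payload": {"series": [100,1.6,0.1,2.6,0,100,3.2,0.2,5.2,0,100,5,0.2,8,0,100,5,0.2,8,0,100,5,0.2,8,0]}}

```text
clock: 18.0
eef_pos: [492.1, 158.9, 79.2]
tool_rot: [-3.138, 0.484, 2.963]
force: [-0.4, 0.4, 0.4]
width: 85.2
gripper_force: 0.0
```

```bash
python3 -c "
from h import *
go([491,158.4,77.4])
_,S=cloud('scene','pics/s7.png')
a=cv2.imread('pics/s7.png')[170:270,270:400]
cv2.imwrite('pics/c7.png',cv2.resize(a,None,fx=5,fy=5,interpolation=2))
"
```

```text
t 18.0 q [-0.09  0.79 -0.75  2.37  1.87  0.88 -1.  ] p [492.1 158.9  79.2] w 85.2 g 0.0 F [-0.4  0.4  0.4]
x_t [-0.871  0.157 -0.465] y_t [ 0.179  0.984 -0.003] z_t [ 0.457 -0.086 -0.885] lean deg 27.7
shift cm (tool) [ 0.17 -0.07  0.11]
```

View pics/c7.png

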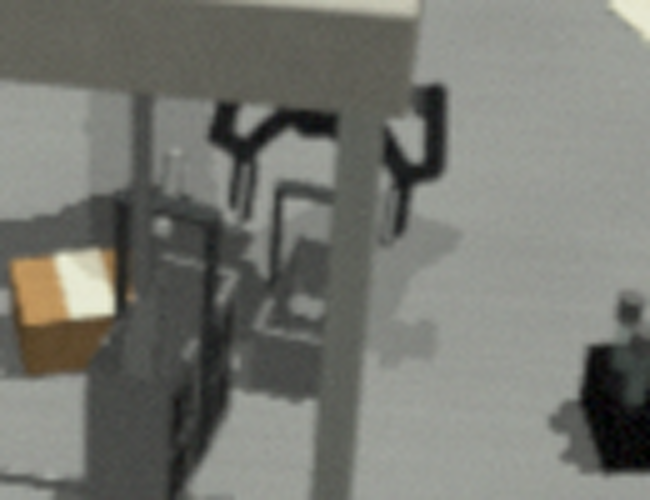

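The fingers (about (243,190) and (398,215)) straddle the shallow basket's bow (about (300,190)). Closing.

>>> {"api": "arm_command", "payload": {"series": [40,0,0,0,0,0,0,0,0,0,0,0,0,0,0,0,0,0,0,0,0,0,0,0,0]}}

```text
clock: 18.47
eef_pos: [494.2, 159.3, 83.2]
tool_rot: [-3.141, 0.494, 2.961]
force: [-3.5, -0.8, 14.2]
width: 53.2
gripper_force: 61.0
```

>>> {"api": "arm_command", "payload": {"series": [0,0,0,0,0,0,0,0,0,0,0,-0.5,0,-0.9,0,0,-1.5,0,-2.8,0,0,-1.5,0,-2.8,0]}}

```text
clock: 18.88
eef_pos: [494.2, 160.1, 115.7]
tool_rot: [3.14, 0.493, 2.961]
force: [0.1, 0.1, -1.1]
width: 53.5
gripper_force: 64.0
```

```bash
python3 -c "
from h import *
go([505,158,200])
"
```

```text
t 18.88 q [-0.08  0.7  -0.76  2.36  1.77  0.82 -0.9 ] p [494.2 160.1 115.7] w 53.5 g 64.0 F [ 0.1  0.1 -1.1]
x_t [-0.867  0.158 -0.473] y_t [0.179 0.984 0.001] z_t [ 0.466 -0.083 -0.881] lean deg 28.2
shift cm (tool) [-4.96  0.   -6.91]
```

>>> {"api": "arm_command", "payload": {"series": [0,-1.5,0,-2,0,0,-3.4,0,-4.6,0,0,-5,0,-6.9,0,0,-5.5,-2,-6.6,0,0,-6.4,-5.2,-6.2,0]}}

```text
clock: 19.3
eef_pos: [512.0, 107.3, 199.5]
tool_rot: [3.137, 0.492, 2.965]
force: [1.0, -0.0, -3.7]
width: 53.4
gripper_force: 64.7
```

>>> {"api": "arm_command", "payload": {"series": [0,-0.9,-3.5,0.5,0,0,-1.8,-7,1,0,0,-2.7,-10.5,1.5,0,0,-3.6,-14,2,0,0,-4.4,-17,2.4,0]}}

```text
clock: 19.72
eef_pos: [528.5, -76.3, 196.3]
tool_rot: [-3.138, 0.487, 2.961]
force: [0.4, -0.6, -2.0]
width: 53.1
gripper_force: 64.6
```

```bash
python3 -c "
from h import *
go([560,-100,180])
"
```

```text
t 19.72 q [ 0.5   0.44 -0.61  2.32  1.7   0.34 -0.23] p [528.5 -76.3 196.3] w 53.1 g 64.6 F [ 0.4 -0.6 -2. ]
x_t [-0.869  0.159 -0.468] y_t [ 0.181  0.983 -0.003] z_t [ 0.46  -0.088 -0.884] lean deg 27.9
shift cm (tool) [-2.35 -1.75  3.09]
```

>>> {"api": "arm_command", "payload": {"series": [0,-1.5,-0.5,1.6,0,0,-3.3,-1,3.5,0,0,-5.2,-1.4,5.5,0,0,-5.2,-1.4,5.5,0,0,-5.2,-1.4,5.5,0]}}

```text
clock: 20.13
eef_pos: [597.6, -100.4, 171.3]
tool_rot: [-3.14, 0.487, 2.961]
force: [-0.2, 0.1, -1.9]
width: 52.9
gripper_force: 64.8
```

```bash
python3 -c "
from h import *
go([596.5,-103.5,172])
go([640,-107.2,172])
im,T=cloud('top')
f=T.reshape(-1,3)
for nm,(a,b,c,d,lo,hi) in dict(rim=(560,700,-160,-50,85,112),hook=(630,690,-125,-95,160,190)).items():
  g=f[(f[:,0]>a)&(f[:,0]<b)&(f[:,1]>c)&(f[:,1]<d)&(f[:,2]>lo)&(f[:,2]<hi)];print(nm,len(g),rect(g),np.median(g,0).round(1))
"
```

```text
t 20.13 q [ 0.49  0.56 -0.55  2.17  1.64  0.34 -0.09] p [ 597.6 -100.4  171.3] w 52.9 g 64.8 F [-0.2  0.1 -1.9]
x_t [-0.869  0.159 -0.468] y_t [ 0.181  0.984 -0.002] z_t [ 0.46  -0.086 -0.884] lean deg 27.9
shift cm (tool) [ 0.01 -0.32 -0.08]
t 20.13 q [ 0.49  0.56 -0.55  2.17  1.64  0.34 -0.09] p [ 597.6 -100.4  171.3] w 52.9 g 64.8 F [-0.2  0.1 -1.9]
x_t [-0.869  0.159 -0.468] y_t [ 0.181  0.984 -0.002] z_t [ 0.46  -0.086 -0.884] lean deg 27.9
shift cm (tool) [-3.83  0.1   1.95]
rim 159 (array([ 622.5, -107.3]), array([43. , 27.7]), 76.1) [ 623.3 -110.5   91.2]
hook 70 (array([ 663.6, -108.8]), array([ 8.8, 51.2]), 85.6) [ 665.1 -108.2  164.8]
```

>>> {"api": "arm_command", "payload": {"series": [0,-1.2,0,0.6,0,0,-2.6,0.1,1.3,0,0,-4,0.2,2,0,0,-4,0.2,2,0,0,-4,0.2,2,0]}}

```text
clock: 20.6
eef_pos: [641.1, -105.0, 173.0]
tool_rot: [-3.14, 0.487, 2.963]
force: [-0.8, 0.3, -2.8]
width: 53.2
gripper_force: 64.8
```

>>> {"api": "arm_command", "payload": {"series": [0,-1,0.1,0.5,0,0,-2.2,0.2,1.1,0,0,-3.5,0.3,1.9,0,0,-3.5,0.3,1.9,0,0,-3.5,0.3,1.9,0]}}

```text
clock: 21.02
eef_pos: [680.1, -109.5, 171.9]
tool_rot: [-3.14, 0.486, 2.963]
force: [-1.0, -0.4, -2.7]
width: 53.4
gripper_force: 64.8
```

```bash
python3 -c "
from h import *
go([682.2,-110.9,133])
_,S=cloud('scene','pics/s8.png')
a=cv2.imread('pics/s8.png')[130:280,180:360]
cv2.imwrite('pics/c8.png',cv2.resize(a,(720,600),interpolation=2))
"
```

```text
t 21.02 q [ 0.47  0.65 -0.57  1.95  1.32  0.39  0.28] p [ 680.1 -109.5  171.9] w 53.4 g 64.8 F [-1.  -0.4 -2.7]
x_t [-0.87   0.158 -0.467] y_t [ 0.179  0.984 -0.002] z_t [ 0.459 -0.085 -0.884] lean deg 27.8
shift cm (tool) [ 1.61 -0.09  3.54]
```

View pics/c8.png

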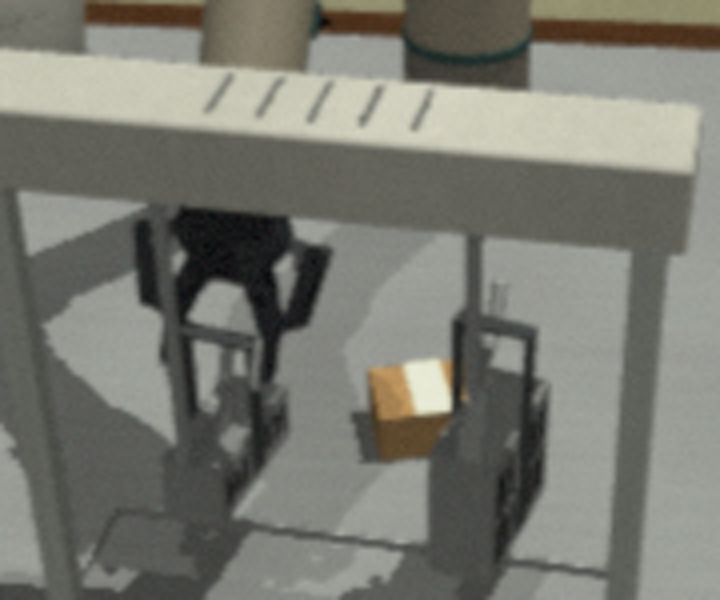

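The low hook's tip shows inside the shallow bow at about (232,360), and the deep basket hangs on the high hook. Lowering.

>>> {"api": "arm_command", "payload": {"series": [0,0.4,0,0.9,0,0,0.8,0,1.8,0,0,1.2,0,2.6,0,0,1.5,0,3.3,0,0,1.5,0,3.3,0]}}

```text
clock: 21.48
eef_pos: [681.0, -110.0, 134.1]
tool_rot: [-3.139, 0.483, 2.964]
force: [0.0, 0.7, -2.6]
width: 53.7
gripper_force: 64.8
```

>>> {"api": "arm_command", "payload": {"series": [0,0.1,0,0.2,0,0,0.2,0,0.4,0,0,0.2,0,0.4,0,0,0.2,0,0.4,0,0,0.2,0,0.4,0]}}

```text
clock: 21.9
eef_pos: [683.7, -110.2, 132.0]
tool_rot: [-3.14, 0.487, 2.962]
force: [-1.0, 0.2, 0.7]
width: 53.3
gripper_force: 65.0
```

>>> {"api": "arm_command", "payload": {"series": [0,0.05,0,0.1,0,60,0.05,0,0.1,0,100,0.05,0,0.1,0,100,0.05,0,0.1,0,100,0.05,0,0.1,0]}}

```text
clock: 22.32
eef_pos: [684.0, -110.4, 130.7]
tool_rot: [-3.14, 0.488, 2.962]
force: [-0.5, -0.9, -0.2]
width: 85.0
gripper_force: 0.0
```

>>> {"api": "arm_command", "payload": {"series": [100,0,0,-3,0,100,0,0,-7,0,100,0,0,-11,0,100,0,0,-15,0,100,0,0,-17,0]}}

```text
clock: 22.73
eef_pos: [605.2, -94.6, 284.5]
tool_rot: [-3.139, 0.49, 2.964]
force: [0.4, 0.7, 0.4]
width: 85.4
gripper_force: 0.0
```

```bash
python3 -c "
from h import *
st()
im,S=cloud('scene','pics/s9.png');im2,T=cloud('top','pics/t9.png')
f=S.reshape(-1,3)
for nm,(a,b,c,d,lo,hi) in dict(deeprim=(600,790,20,140,150,180),deeptop=(650,730,30,140,232,252),shrim=(600,760,-170,-50,80,100),shtop=(650,700,-150,-70,160,175)).items():
  g=f[(f[:,0]>a)&(f[:,0]<b)&(f[:,1]>c)&(f[:,1]<d)&(f[:,2]>lo)&(f[:,2]<hi)];print(nm,len(g),rect(g),np.median(g,0).round(1))
f=T[190:250,395:450].reshape(-1,3);g=f[(f[:,2]>85)&(f[:,2]<125)];print('ball',len(g),rect(g),g[:,2].max());g=f[(f[:,2]>18)&(f[:,2]<32)];print('base',rect(g))
a=cv2.imread('pics/s9.png')[130:280,120:360]
cv2.imwrite('pics/c9.png',cv2.resize(a,(800,500),interpolation=2))
"
```

```text
t 22.73 q [ 0.66  0.41 -0.79  2.02  0.93  0.48  0.61] p [605.2 -94.6 284.5] w 85.4 g 0.0 F [0.4 0.7 0.4]
x_t [-0.868  0.156 -0.471] y_t [ 0.177  0.984 -0.002] z_t [ 0.463 -0.085 -0.882] lean deg 28.1
deeprim 330 (array([689.8,  82.2]), array([ 53.4, 115.7]), 72.2) [703.2  79.  161.3]
deeptop 124 (array([694.5,  80. ]), array([52.9, 48.7]), 44.1) [692.2  82.8 241.1]
shrim 256 (array([ 675.5, -107.5]), array([ 55.6, 115.1]), 71.2) [ 683.7 -113.6   88.5]
shtop 109 (array([ 675.3, -105.6]), array([50.7, 38.7]), 36.4) [ 676.  -106.5  166.2]
ball 75 (array([ 517. , -402.9]), array([22.4, 22.1]), 86.7) 112.8688101017169
base (array([ 547.1, -408.6]), array([50.4, 69.8]), 80.4)
```

View pics/c9.png

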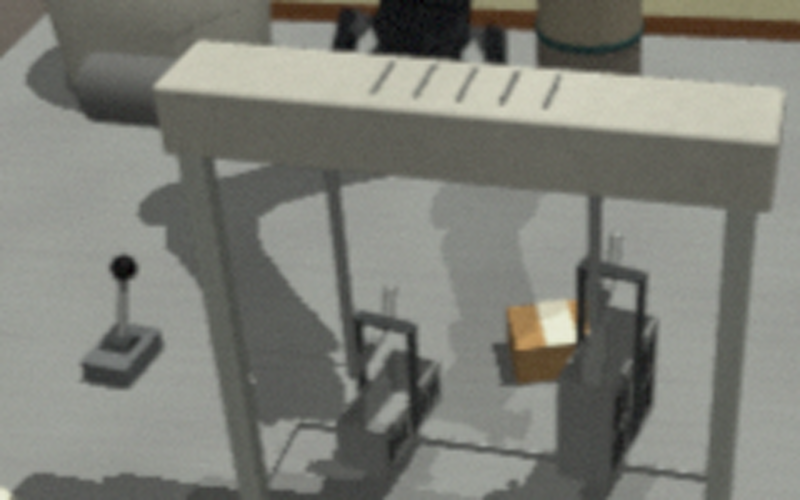

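Both baskets hang free: shallow rim at about z 90 (bow at (385,325)), deep rim at about z 165 (bow at (610,270)). Next is the lever, whose ball is at (122,268). I'll push it with shut fingers from the robot's side.

>>> {"api": "arm_command", "payload": {"series": [0,6,-16,2.5,0,0,6,-16,2.5,0,0,6,-16,2.5,0,0,6,-16,2.5,0,0,6,-16,2.5,0]}}

```text
clock: 23.25
eef_pos: [529.8, -254.9, 225.8]
tool_rot: [-3.137, 0.477, 2.95]
force: [-0.1, -0.5, -0.6]
width: 25.9
gripper_force: 0.0
```

>>> {"api": "arm_command", "payload": {"series": [0,6,-16,2.5,0,0,6,-16,2.5,0,0,6,-16,2.5,0,0,6,-16,2.5,0,0,6,-16,2.5,0]}}

```text
clock: 23.67
eef_pos: [460.0, -404.5, 175.4]
tool_rot: [-3.141, 0.479, 2.947]
force: [-1.8, -0.2, 0.1]
width: 0.1
gripper_force: 0.0
```

```bash
python3 -c "
from h import *
go([466,-395,82])
"
```

```text
t 23.67 q [ 1.42  0.69 -0.89  2.06  1.04  0.31  1.18] p [ 460.  -404.5  175.4] w 0.1 g 0.0 F [-1.8 -0.2  0.1]
x_t [-0.871  0.171 -0.461] y_t [ 0.193  0.981 -0.   ] z_t [ 0.452 -0.089 -0.888] lean deg 27.4
shift cm (tool) [3.94 1.05 8.48]
```

>>> {"api": "arm_command", "payload": {"series": [0,1.3,0.4,2.8,0,0,2.6,0.8,5.6,0,0,3.9,1,8.5,0,0,3.9,1,8.5,0,0,3.9,1,8.5,0]}}

```text
clock: 24.08
eef_pos: [473.2, -386.1, 83.9]
tool_rot: [3.141, 0.484, 2.962]
force: [-0.6, 0.0, 0.8]
width: -0.3
gripper_force: 0.0
```

```bash
python3 -c "
from h import *
go([466,-395,82]); go([530,-405.9,82]); go([556,-410.3,82])
"
```

```text
t 24.08 q [ 1.32  0.86 -0.82  2.13  1.84  0.31  0.43] p [ 473.2 -386.1   83.9] w -0.3 g 0.0 F [-0.6  0.   0.8]
x_t [-0.871  0.158 -0.465] y_t [0.178 0.984 0.001] z_t [ 0.458 -0.083 -0.885] lean deg 27.7
shift cm (tool) [ 0.58 -1.   -0.08]
t 24.08 q [ 1.32  0.86 -0.82  2.13  1.84  0.31  0.43] p [ 473.2 -386.1   83.9] w -0.3 g 0.0 F [-0.6  0.   0.8]
x_t [-0.871  0.158 -0.465] y_t [0.178 0.984 0.001] z_t [ 0.458 -0.083 -0.885] lean deg 27.7
shift cm (tool) [-5.17 -0.93  2.93]
t 24.08 q [ 1.32  0.86 -0.82  2.13  1.84  0.31  0.43] p [ 473.2 -386.1   83.9] w -0.3 g 0.0 F [-0.6  0.   0.8]
x_t [-0.871  0.158 -0.465] y_t [0.178 0.984 0.001] z_t [ 0.458 -0.083 -0.885] lean deg 27.7
shift cm (tool) [-7.51 -0.9   4.16]
```

>>> {"api": "arm_command", "payload": {"series": [0,0,-0.9,0,0,0,-1,-0.9,0.6,0,0,-2.4,-0.9,1.4,0,0,-3.8,-0.9,2.2,0,0,-5.2,-0.9,2.9,0]}}

```text
clock: 24.5
eef_pos: [530.6, -406.6, 84.1]
tool_rot: [-3.141, 0.484, 2.961]
force: [-1.6, -0.3, 1.0]
width: -0.3
gripper_force: 0.5
```

```bash
python3 -c "
from h import *
go([556,-410.3,82])
"
```

```text
t 24.5 q [ 1.21  0.87 -0.75  1.98  1.56  0.28  0.69] p [ 530.6 -406.6   84.1] w -0.3 g 0.5 F [-1.6 -0.3  1. ]
x_t [-0.871  0.159 -0.465] y_t [ 0.18   0.984 -0.   ] z_t [ 0.458 -0.084 -0.885] lean deg 27.7
shift cm (tool) [-2.17  0.09  1.38]
```

>>> {"api": "arm_command", "payload": {"series": [0,-0.7,0,0.5,0,0,-1.4,0.1,0.9,0,0,-2.2,0.1,1.4,0,0,-2.2,0.1,1.4,0,0,-2.2,0.1,1.4,0]}}

```text
clock: 24.92
eef_pos: [556.5, -409.8, 82.8]
tool_rot: [-3.141, 0.486, 2.962]
force: [-0.0, 0.5, -1.0]
width: -0.2
gripper_force: 0.0
```

>>> {"api": "arm_command", "payload": {"series": [0,-0.3,0,0.2,0,0,-0.6,0,0.4,0,0,-0.9,0,0.5,0,0,-0.9,0,0.5,0,0,-0.9,0,0.5,0]}}

```text
clock: 25.33
eef_pos: [566.2, -412.4, 83.6]
tool_rot: [-3.14, 0.486, 2.962]
force: [-2.0, 0.1, -0.6]
width: -0.2
gripper_force: 1.1
```

```bash
python3 -c "
from h import *
go([580,-414,82])
im,T=cloud('top','pics/t10.png');im2,S=cloud('scene','pics/s10.png')
f=S.reshape(-1,3);m=(im2.reshape(-1,3).max(1)<45)&(f[:,0]>540)&(f[:,0]<640)&(f[:,1]>-450)&(f[:,1]<-370)&(f[:,2]>60)&(f[:,2]<115)
g=f[m];print(len(g),g.mean(0) if len(g) else '', g.max(0) if len(g) else '')
"
```

```text
t 25.33 q [ 1.18  0.9  -0.77  1.9   1.44  0.32  0.79] p [ 566.2 -412.4   83.6] w -0.2 g 1.1 F [-2.   0.1 -0.6]
x_t [-0.87   0.158 -0.467] y_t [ 0.18   0.984 -0.001] z_t [ 0.459 -0.085 -0.884] lean deg 27.9
shift cm (tool) [-1.15  0.1   0.79]
65 [ 585.72469928 -408.09411366   97.71015044] [ 602.36994708 -395.31075102  113.0091933 ]
```

>>> {"api": "arm_command", "payload": {"series": [0,-0.3,0,0.15,0,0,-0.5,0,0.3,0,0,-0.6,0,0.35,0,0,-0.6,0,0.35,0,0,-0.6,0,0.35,0]}}

```text
clock: 25.85
eef_pos: [567.4, -413.5, 80.5]
tool_rot: [-3.138, 0.476, 2.96]
force: [-16.9, 4.1, 4.7]
width: 0.2
gripper_force: 7.3
```

The lever is hard against its stop (17 N), so I back off and check.

>>> {"api": "arm_command", "payload": {"series": [0,1,0,-0.6,0,0,3,0,-1.6,0,0,6,0,-3.5,0,0,9,0,-6,0,0,10,0,-10,0]}}

```text
clock: 26.27
eef_pos: [436.8, -388.4, 122.2]
tool_rot: [-3.141, 0.483, 2.964]
force: [-1.4, -1.0, 0.9]
width: 0.2
gripper_force: 0.0
```

```bash
python3 -c "
from h import *
st()
im,T=cloud('top','pics/t11.png');im2,S=cloud('scene','pics/s11.png')
f=T[185:245,395:450].reshape(-1,3);g=f[(f[:,2]>85)&(f[:,2]<125)];print('ball',len(g),rect(g) if len(g)>4 else '')
f=S.reshape(-1,3);m=(im2.reshape(-1,3).max(1)<45)&(f[:,0]>540)&(f[:,0]<640)&(f[:,1]>-450)&(f[:,1]<-370)&(f[:,2]>60)&(f[:,2]<115)
g=f[m];print(len(g),g.mean(0), g.max(0))
for nm,(a,b,c,d,lo,hi) in dict(deeprim=(600,790,20,140,150,180),shrim=(600,760,-170,-50,80,100)).items():
  g=f[(f[:,0]>a)&(f[:,0]<b)&(f[:,1]>c)&(f[:,1]<d)&(f[:,2]>lo)&(f[:,2]<hi)];print(nm,len(g),rect(g),np.median(g,0).round(1))
for nm,r in dict(box=(250,220,296,262),rack=(115,200,172,245)).items():
  g=T[r[1]:r[3],r[0]:r[2]].reshape(-1,3);g=g[(g[:,2]>8)&(g[:,2]<60)];print(nm,rect(g))
"
```

```text
t 26.27 q [ 1.41  0.76 -0.85  2.16  1.61  0.26  0.67] p [ 436.8 -388.4  122.2] w 0.2 g 0.0 F [-1.4 -1.   0.9]
x_t [-0.872  0.156 -0.464] y_t [ 0.177  0.984 -0.001] z_t [ 0.457 -0.083 -0.886] lean deg 27.7
ball 73 (array([ 584.5, -415. ]), array([21.9, 23.8]), 69.0)
37 [ 595.42579559 -411.87803244   95.87303946] [ 602.74917549 -402.90991099  102.4269624 ]
deeprim 334 (array([690. ,  81.7]), array([ 53.5, 113. ]), 75.3) [703.5  78.8 161. ]
shrim 261 (array([ 676.2, -107.7]), array([ 54.5, 112.4]), 73.0) [ 684.4 -113.2   88. ]
box (array([480. ,  11.4]), array([97.9, 89.9]), 15.6)
rack (array([549.9, 386.1]), array([ 70.6, 102. ]), 8.2)
```

```bash
python3 -c "
from h import *
im,T=cloud('top')
g=T[215:265,245:300].reshape(-1,3)
h=g[(g[:,2]>40)&(g[:,2]<50)];print(len(h),rect(h),np.percentile(h[:,0],[1,99]))
h=g[(g[:,2]>8)&(g[:,2]<60)&(g[:,0]<455)];print(len(h),h[:8].round(0).tolist())
print(g[:,2].max())
_,S=cloud('scene');f=S.reshape(-1,3);h=f[(f[:,2]>40)&(f[:,2]<50)&(abs(f[:,1]-15)<80)&(abs(f[:,0]-493)<70)];print('scene',rect(h),np.median(h,0))
"
```

```text
768 (array([493.1,  15.2]), array([70.9, 89.7]), 17.0) [453.21855239 532.61653905]
13 [[453.0, 48.0, 48.0], [453.0, 45.0, 45.0], [453.0, 42.0, 47.0], [453.0, 39.0, 43.0], [453.0, 36.0, 48.0], [453.0, 34.0, 42.0], [453.0, 31.0, 47.0], [453.0, 28.0, 40.0]]
1165.6531573471443
scene (array([500.8,   8. ]), array([72.8, 72.9]), 18.1) [501.48814961   5.39792885  42.73140054]
```

The box hasn't moved: (493.1, 15.2) now, (493.0, 15.2) at the start. The rack is also where it was, and the robot is clear of everything. Handing in.

```bash
python3 -c "
from cell import workorder
print(workorder.finish_job())"
```

```text
the job is handed in; nothing more can be done
None
```

I handed the job in at about 26 s: the deep basket hangs on the higher hook and the shallow on the lower, then the blower lever went over to its stop, and the box and rack stayed put; no verdict came back.

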